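Slide the terminal cover home on a drive housing

TASK

Pick up the loose slide cover that has the springy tab, lay it on the rails at the open end of the aluminium housing with its tab pointing at the steel catch block, and slide it in under the lips until the tab clicks past the ledge and the cover is locked. Push gently and stop as soon as it is home (while sliding, never force the cover against the housing with more than about 30 N), let go, and leave the other things on the bench where they are.

Things in the scene. Friction and masses are not known exactly. Their poses are not given: they have to be found in the camera images.
- cover: THE SLIDE COVER, loose: grey plastic plate 76 (x) x 56 (y) x 4 mm, about 0.07 kg. Origin: centre of the plate's underside, z up. A grip rib stands across it. A flexible tab leaves its +x edge: tongue 18 mm wide, 3 mm thick, x = 38 to 68, with an upward tooth near the tip; fitted, it points to the housing's +x. Three thin dark bars lie across the plate near the tab.
- rib (a point): Middle of the top of the cover's grip rib, at (-18, 0, 32) mm in the cover's frame. The rib is 10 mm thick along x, 36 mm long along y, 28 mm tall (z = 4 to 32). Take it from above, fingers closing along the cover's x. While sliding, do not lean on it: pressing down makes the rails drag and the tab jam, so that the push needed more than doubles.
- tooth (a point): Top of the tooth on the cover's tab, at rest at (57.5, 0, 9) mm in the cover's frame: upright rear face at x = 56, ramp in front. The tongue bends about the plate's edge. Passing the ledge pushes the tooth down about 3 mm and takes a push of some 3 to 10 N over 25 mm of slide; then it springs up behind the ledge (the click) and the push drops.
- housing: THE HOUSING, fixed: aluminium, 207 (x -105 to 102) x 74 (y) mm. Origin: on its underside, midway between its long faces; z up. Two flat rails (20 < |y| < 37, tops at z = 30 mm) carry the plate, which slides to the housing's +x. The loading end (x -105 to -36) is open above, with 3 mm high kerbs at |y| = 32 mm that taper in to 29.5 mm at x = -15.
- load (a point): Where to lay the cover: rail-top height midway between the rails at (-70, 0, 30) mm in the housing's frame. Put the cover's origin here (4 mm either way along x will do; further in, the plate would come down on the lead-in flaps), cover x along housing x, then slide to +x.
- lips (a point): Start of the lips, at (-15, 0, 35.2) mm in the housing's frame, midway between them. The lips cover the rails at 24.5 < |y| < 29.5 mm from x = -15 to 46, undersides at z = 35.2, tops at 39, 1.2 mm above the plate's top; side walls leave the plate 1.5 mm on each side. Upward-sloping lead-in flaps reach out to x = -25 and up to z = 43.
- ledge (a point): Nominal underside centre of the ledge, (67, 0, 36) mm in the housing's frame. A steel catch block (top z = 42) carries it: cheeks at |y| > 13 mm are the rigid stop for the plate's front; the ledge bridges them from 2 mm before the stop face to 16 mm past it. The block is set up to 10 mm either way, so home (cover origin at housing x = 12 to 32) must be felt. The click comes 2 mm before the stop.
- blank_cover: bystander, loose: a wider cover with the same rib, plate 76 x 78 x 4 mm, no tab; origin under the plate's centre. It does not fit. Leave it.
- guide: bystander: dark steel guide rail lying flat, 180 (x) x 20 x 12 mm, origin under its centre
- driver: bystander: screwdriver lying flat along its x
- collar: bystander: small turned steel spigot 28 mm wide, 26 mm tall, origin under its centre
Mind the look-alikes: they are no part of the job. Leave any turquoise look-alike of the cover alone.

How it is judged:
On the way, in this order (a step that is already met when the one before it is completed fails the run):
1. the cover lies level on the rails and has started in under the lips (x of cover in the frame of housing between -0.056 and -0.02 m and y of cover in the frame of housing between -0.003 and 0.003 m and z of cover in the frame of housing between 0.028 and 0.0325 m and angle between the x axis of cover and the x axis of housing, either way round below 0.06 rad and angle between the z axis of cover and the z axis of housing, either way round below 0.05 rad), for 0.02 s.
2. the tab bends down under the ledge (x of cover in the frame of housing above -0.02 m and y of cover in the frame of housing between -0.003 and 0.003 m and z of cover in the frame of housing between 0.028 and 0.0325 m and angle between the x axis of cover and the x axis of housing, either way round below 0.06 rad and angle between the z axis of cover and the z axis of housing, either way round below 0.05 rad and z of tooth in the frame of cover below 0.0075 m), for 0.02 s.
At the end, for the whole second after the job is handed in: The cover lies level between the rails under the lips (within 3 mm sideways), its tab has clicked past the ledge and sprung up again behind it (tooth within 1 mm of its free height), and it is released and at rest (x of cover in the frame of housing above 0.0085 m and y of cover in the frame of housing between -0.003 and 0.003 m and z of cover in the frame of housing between 0.028 and 0.0325 m and angle between the x axis of cover and the x axis of housing, either way round below 0.06 rad and angle between the z axis of cover and the z axis of housing, either way round below 0.05 rad and z of tooth in the frame of cover above 0.008 m and linear speed of cover below 0.01 m/s); the robot touches nothing.
It fails at once if while being slid in, the cover is forced against the housing with more than 30 N (x of cover in the frame of housing above -0.05 m and contact force between cover and housing above 30 N).
It fails at once if another thing on the bench is moved by more than 15 mm (distance of any of blank_cover, guide, driver, collar from where it was at the start of the episode above 0.015 m).
It also fails if it takes over 72 s, if anything falls off the work surface, if the arm or the gripper's body presses on something with over 40 N, if the wrist force passes 120 N, or if a joint passes its speed limit or range.

ROBOT

A 6-joint arm with a two-finger parallel gripper is mounted at the origin on the work surface. World frame = base frame: x ahead of the robot, y to its left, z up, the work surface at z = 0. Lengths are in m, angles in rad, forces in N, time in s.
With the tool pointing down it reaches from about 0.35 to 0.875 m from the base axis. Payload 4.2 kg.
Tool frame: the origin (TCP) lies on the front face of the gripper's body, between the roots of the fingers; the fingertips stand 70 mm ahead of it and the grasp point (between the pads) lies 51 mm ahead of it; z points along the fingers, y is the line along which they close (so a half turn about z gives the same grasp; the last joint's range is limited). The gripper opens to 87 mm and grips with 3 to 60 N. Pads are 19 mm wide; open, the fingers measure 117 mm over their backs; the gripper's body (75 mm by 190 mm) begins 51 mm behind the grasp point.
Start: joints at [-0.844, 0.385, 0.008, 0, -1.194, -0.259], TCP at [0.282, -0.558, 0.292] pointing down, gripper open.
Joint ranges: [-3.14, 3.14], [-1.21, 2.06], [-1.07, 1.41], [-3.16, 2.05], [-2.99, -0.16], [-3.1, 3.1]. Speed limits (rad/s): [2.79, 2.79, 3.14, 3.14, 3.14, 3.14].

INTERFACE

Orientations are given as a rotation vector (axis times angle).
In Python, from rig import r gives the robot as it stands.
- The arm moves only by the tool arm_command, never from a script. Its argument "moves" is one flat list of numbers, 7 for each row, row after row: the shift along the tool's x, y, z in m, then the turn, a rotation vector about the tool's x, y, z in degrees, then the finger opening in m, from 0 to 0.087. A call has 1 to 8 rows; each row shifts and turns the commanded pose from where the row before left it, along the tool's axes as they then stand; what a row does not reach is not made up. A row lasts 1/8 s, in which the tool goes at most 62.5 mm and 10.7 degrees, less where a joint would pass 70% of its speed; a pose out of reach is approached as far as the arm can. A call with a gripper value outside its range is refused whole. The fingers move at their own pace and stop on an object; "newtons" is the grip in N (left out, the last holds). Time passes only in rows, so rows that do not move let the fingers close. It gives the time, the measured TCP pose, the force, the opening and the grip force at its end, in the units of the state.
- r.state(): the state, without advancing time (a new reading comes with each control period).
- r.capture(name): name is "side" or "top"; returns the picture (480x640x3 uint8, blue, green, red); there is no depth.
- r.camera_info(name): a dict with "vertical_fov" (degrees; the focal length in pixels is half the picture's height over the tangent of half this angle, whatever the lens; pixels are square), "cx", "cy" (the principal point, pixels), "D" ([k1, k2, p1, p2, k3] as OpenCV has them; the pictures are not rectified), "R" (3x3) and "t" (3): a world point X has camera coordinates R X + t. Camera axes: x right, y down, z forward; pixel columns grow to the right and rows downward; lengths in m; the calibration is good to about 2 mm. A picture is of the moment at which its call begins. camera_info takes no time and is no camera call.
- r.close_job(): hands the job in; it is judged then, once.
Trained networks look in the newest picture that a camera, given by its name, has taken for a name from the list of things; names that differ only in an ending like _2 or _b are one class to them, and where a whole thing is asked for, a point or a joint stands for the part that bears it (a point fixed in the world has none). Each returns a list of dicts, best first, with "confidence" (0 to 1); they miss things now and then, are a little off and sometimes report something else, mostly with a low value. They report only what shows in the picture. A call takes as long as a camera call. They do not tell look-alikes from the thing itself.
- r.spot_in(camera, thing): "rect" ([centre column, centre row, width, height] in pixels, round what is visible of it).
- r.cut_out(camera, thing): "region" (480x640 bool, what is visible of it) and "rect" ([centre column, centre row, width, height] in pixels, round what is visible of it).
The state is a dict: "time_s": time; "joints": joint angles; "joint_vel": joint speeds; "effort": joint torques, N m; "tool_pos": TCP position; "tcp_rot": TCP orientation; "force": force on the tool from outside, world axes, zero at the start; "torque": the same for the moment, N m; "grip_width": finger opening in m; "gripper_force": force on a finger pad.
Only numpy, scipy, OpenCV 4.12 (cv2) and the standard library are available. Lean on these libraries where they do the work, as an engineer would, in place of code of your own. Each camera call takes 0.05 s, during which the arm holds its last target. There are 200 camera calls.

## Working session

There is one attempt and no reset: what is moved stays moved. The work goes in short steps, Python scripts to look and compute and a tool call to move; the robot and the scene stay as the last step left them, time stands still between calls to the robot, and variables do not carry over. Pictures are saved under pics/ and viewed, at most 10 in all, crops included, and the job is handed in when it is done.

Besides the shell and the picture viewer there is one more tool, called after ">>>" as name(argument=value, ...) on one line, values as JSON. arm_command: Moves the arm, as the interface text tells. Its arguments: {"type":"object","properties":{"moves":{"type":"array","items":{"type":"number"}},"newtons":{"type":"number"}},"required":["moves"]}

```bash
ls; mkdir -p pics; python3 - <<'E'
from rig import r
import cv2
for n in ("top","side"):
    cv2.imwrite(f"pics/{n}0.png", r.capture(n)); print(n, r.camera_info(n))
    for t in ("cover","blank_cover","housing","guide","tooth","rib"):
        print(t,[(round(d["confidence"],2),[round(float(v)) for v in d["rect"]]) for d in r.spot_in(n,t)])
print(r.state())
E
```

```text
pics
top {'vertical_fov': 49.210273318208046, 'cx': 332.4237573446957, 'cy': 242.7301148658238, 'D': array([0.01986474, 0.        , 0.        , 0.        , 0.        ]), 'R': array([[ 0.02044887, -0.99939835,  0.02801384],
       [-0.99741937, -0.02232113, -0.06823757],
       [ 0.06882182, -0.02654617, -0.99727572]]), 't': array([-0.03135296,  0.55510329,  1.05882077])}
cover [(0.92, [255, 240, 32, 50]), (0.77, [243, 318, 52, 42])]
blank_cover [(0.7, [311, 322, 37, 35])]
housing [(0.71, [404, 225, 57, 110])]
guide [(0.87, [124, 261, 39, 87]), (0.24, [405, 220, 53, 106])]
tooth [(0.57, [229, 330, 9, 11])]
rib [(0.65, [256, 242, 34, 54]), (0.55, [243, 315, 54, 40])]
side {'vertical_fov': 46.93128502053099, 'cx': 309.3927632121187, 'cy': 234.02290924334199, 'D': array([0.05164209, 0.        , 0.        , 0.        , 0.        ]), 'R': array([[-0.97561411, -0.21935606, -0.00774724],
       [-0.14687074,  0.67864248, -0.71963419],
       [ 0.16311373, -0.70094743, -0.69431017]]), 't': array([0.52758431, 0.12790741, 1.30701084])}
cover [(0.67, [289, 297, 43, 26])]
blank_cover [(0.65, [370
[... 217 characters left out ...]
e_s': 0.7, 'joints': array([-8.44378443e-01,  3.84652846e-01,  7.92589044e-03, -9.42566972e-06,
       -1.19400648e+00, -2.58608341e-01]), 'joint_vel': array([-5.81752811e-04, -6.89311540e-04,  1.51792808e-03, -9.45749022e-05,
        1.10630041e-03, -1.15630247e-03]), 'effort': array([-1.15553635e-04, -3.90333509e+01,  1.87583685e+01,  4.22346979e+00,
        1.54815096e-02, -1.68103560e-05]), 'tool_pos': array([ 0.28185339, -0.55781692,  0.29228732]), 'tcp_rot': array([-7.28137203e-01,  3.05600806e+00, -8.05358387e-05]), 'force': array([ 0.91474725, -0.83507644, -0.54813367]), 'torque': array([-0.03711658, -0.00232862,  0.01757174]), 'gripper_force': 0.0, 'grip_width': 0.08695243932521082}
```

```bash
python3 - <<'E'
import cv2
a=cv2.imread("pics/top0.png"); 
c=a[150:370,190:460]; cv2.imwrite("pics/topc.png",cv2.resize(c,None,fx=2.9,fy=2.7*2.9/2.9*1.0 if 0 else 2.7,interpolation=cv2.INTER_CUBIC))
E
```

```text
(no output)
```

View pics/top0.png

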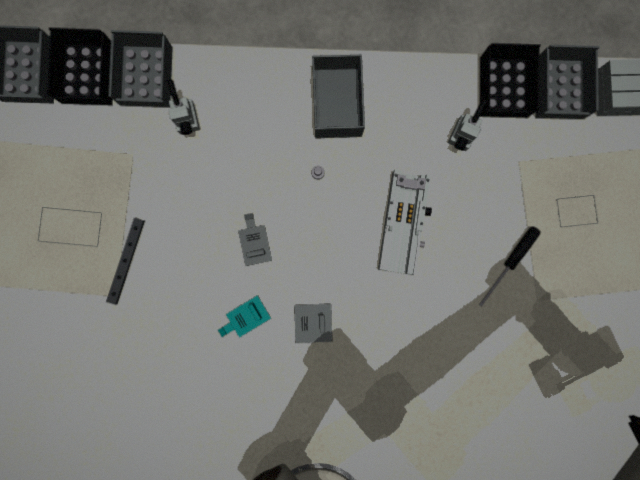

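View pics/topc.png

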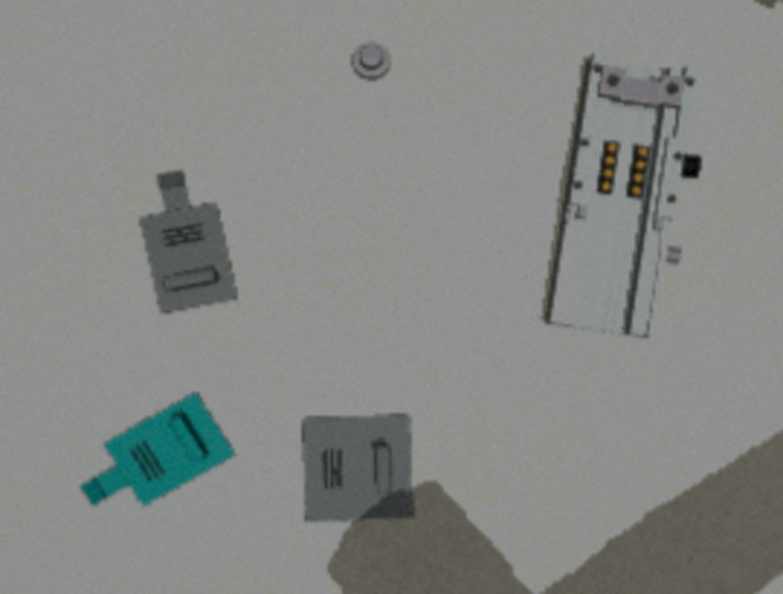

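View pics/side0.png

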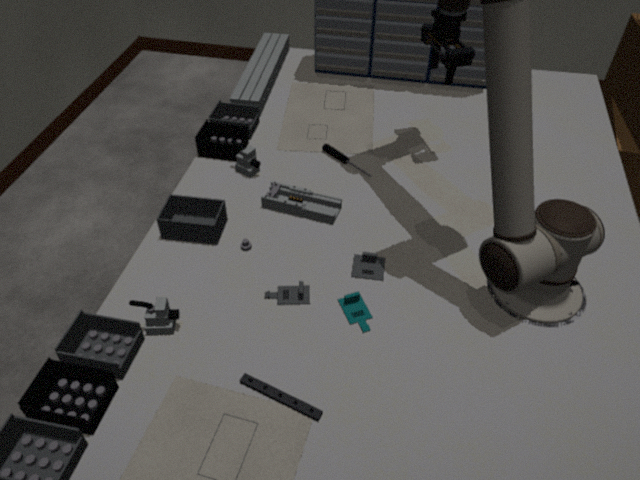

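Three candidates: grey plate with tab (255,240), turquoise plate with tab (243,318), and grey plate without tab (311,322). The grey one at (255,240) is the cover. It has a tab with a tooth at about (250,217), and the crop confirms the three bars near the tab. The turquoise one is a look-alike and the wide one is the blank. The housing runs from its open end at about (396,270) to the catch block at about (410,181). Next I'll fit poses from the silhouettes in both cameras.

```bash
cat > h.py <<'E'
import numpy as np, cv2
from rig import r
from scipy.optimize import minimize
S=4
CI={n:r.camera_info(n) for n in("top","side")}
def proj(P,n):
    c=CI[n]; f=240/np.tan(np.radians(c["vertical_fov"]/2))
    K=np.array([[f,0,c["cx"]],[0,f,c["cy"]],[0,0,1]])
    return cv2.projectPoints(np.asarray(P,float).reshape(-1,3),cv2.Rodrigues(c["R"])[0],c["t"],K,c["D"])[0][:,0]
def world(p,P,z0=0):
    c,s=np.cos(p[2]),np.sin(p[2]); P=np.atleast_2d(P)/1000
    return np.c_[p[0]+c*P[:,0]-s*P[:,1],p[1]+s*P[:,0]+c*P[:,1],z0+P[:,2]]
def box(a,b,c,d,e,f): return np.array([[x,y,z] for x in(a,b) for y in(c,d) for z in(e,f)],float)
COVER=[box(-38,38,-28,28,0,4),box(38,68,-9,9,0,3),box(-23,-13,-18,18,4,32),box(56,62,-9,9,3,8)]
HOUS=[box(-105,102,-37,37,0,30),box(-15,46,-37,37,0,39),box(65,81,-30,30,30,42)]
def render(boxes,p,n,z0=0):
    m=np.zeros((480*S,640*S),np.uint8)
    for b in boxes:
        q=cv2.convexHull(((proj(world(p,b,z0),n)+.5)*S).round().astype(np.int32)); cv2.fillConvexPoly(m,q,255)
    return cv2.resize(m,(640,480),interpolation=cv2.INTER_AREA)/255.
def fit(boxes,masks,p0,z0=0):
    def cost(p): return sum(np.abs(render(boxes,p,n,z0)-m).sum()/m.sum() for n,m in masks.items())
    res=minimize(cost,p0,method="Nelder-Mead",options=dict(initial_simplex=np.array(p0)+np.array([[0,0,0],[.015,0,0],[0,.015,0],[0,0,.15]]),xatol=1e-4,fatol=1e-4))
    return res.x,res.fun
def ground(uv,n,z):
    c=CI[n]; f=240/np.tan(np.radians(c["vertical_fov"]/2))
    K=np.array([[f,0,c["cx"]],[0,f,c["cy"]],[0,0,1]])
    u=cv2.undistortPoints(np.array([[uv]],float),K,c["D"])[0,0]
    d=c["R"].T@np.r_[u,1]; o=-c["R"].T@c["t"]; return o+d*(z-o[2])/d[2]
def overlay(name,img,lines,x0,y0,w,h,k):
    im=cv2.resize(img[y0:y0+h,x0:x0+w],None,fx=k,fy=k,interpolation=cv2.INTER_CUBIC)
    for L,col in lines: cv2.polylines(im,[((L-[x0,y0]+.5)*k).round().astype(np.int32)],False,col,1)
    cv2.imwrite(name,im)
E
python3 - <<'E'
from h import *
def pick(n,t,c):
    L=[d for d in r.cut_out(n,t) if np.hypot(d["rect"][0]-c[0],d["rect"][1]-c[1])<12]
    return L[0]["region"].astype(float) if L else None
mc={"top":pick("top","cover",(255,240)),"side":pick("side","cover",(289,297))}
mh={"top":pick("top","housing",(404,222)),"side":pick("side","housing",(302,203))}
np.savez("masks.npz",ct=mc["top"],cs=mc["side"],ht=mh["top"],hs=mh["side"])
def g(m):
    return m
a=ground((250,217),"top",.005);b=ground((257,251),"top",.03);print(a,b)
p0=[*((a+b)/2)[:2],np.arctan2(a[1]-b[1],a[0]-b[0])]
for ms in (mc,{"top":mc["top"]},{"side":mc["side"]}): print("cover",fit(COVER,ms,p0))
a=ground((410,181),"top",.04);b=ground((396,270),"top",.03);print(a,b)
t=np.arctan2(a[1]-b[1],a[0]-b[0]); p0=[b[0]+.105*np.cos(t),b[1]+.105*np.sin(t),t]
for ms in (mh,{"top":mh["top"]},{"side":mh["side"]}): print("hous",fit(HOUS,ms,p0))
E
```

```text
[0.60647513 0.15285412 0.005     ] [0.5347069  0.13330069 0.03      ]
cover (array([0.54852813, 0.1421434 , 0.23315405]), np.float64(0.11811665943070453))
cover (array([0.54883758, 0.1419012 , 0.24284772]), np.float64(0.039785397224843595))
cover (array([0.54815674, 0.14315062, 0.20610691]), np.float64(0.06124366748037904))
[ 0.684058   -0.17471742  0.04      ] [ 0.50217176 -0.14977993  0.03      ]
hous (array([ 0.60347303, -0.16586542, -0.13407798]), np.float64(0.12020617258909416))
hous (array([ 0.60331461, -0.16592153, -0.13212083]), np.float64(0.05416820172745508))
hous (array([ 0.60285567, -0.16636259, -0.13191374]), np.float64(0.06217818931152084))
```

```bash
python3 - <<'E'
from h import *
C=[.5487,.1421,.235]; H=[.6032,-.1660,-.1325]
def rect(a,b,c,d,z): return [[a,c,z],[b,c,z],[b,d,z],[a,d,z],[a,c,z]]
R,G,B=(0,0,255),(0,255,0),(255,0,0)
def ls(n): return [(proj(world(C,q),n),R) for q in(rect(-38,38,-28,28,4),rect(38,68,-9,9,3))]+[(proj(world(C,rect(-23,-13,-18,18,32)),n),G)]+\
 [(proj(world(H,q),n),c) for q,c in((rect(-105,102,-37,37,30),R),(rect(-105,102,-20,20,30),G),(rect(-15,46,-24.5,24.5,39),B),(rect(65,81,-30,30,42),B))]
t=cv2.imread("pics/top0.png");s=cv2.imread("pics/side0.png")
overlay("pics/a.png",t,ls("top"),365,160,75,125,4.6);overlay("pics/b.png",t,ls("top"),225,200,62,75,4.6);overlay("pics/c.png",s,ls("side"),255,170,100,145,4)
im=np.zeros((580,760+260,3),np.uint8);x=0
for f in "abc":
    i=cv2.imread(f"pics/{f}.png"); im[:i.shape[0],x:x+i.shape[1]]=i; x+=i.shape[1]
im=im[:,:x]; print(x); cv2.imwrite("pics/ov.png",cv2.resize(im,(800,int(580*800/x))) if x>800 else im)
E
```

```text
Traceback (most recent call last):
ValueError: could not broadcast input array from shape (580,400,3) into shape (580,390,3)
```

```bash
python3 - <<'E'
import cv2,numpy as np
im=np.zeros((580,1040,3),np.uint8);x=0
for f in "abc":
    i=cv2.imread(f"pics/{f}.png"); im[:i.shape[0],x:x+i.shape[1]]=i; x+=i.shape[1]
cv2.imwrite("pics/ov.png",cv2.resize(im[:,:x],(800,int(580*800/x)),interpolation=cv2.INTER_AREA))
E
```

```text
(no output)
```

View pics/ov.png

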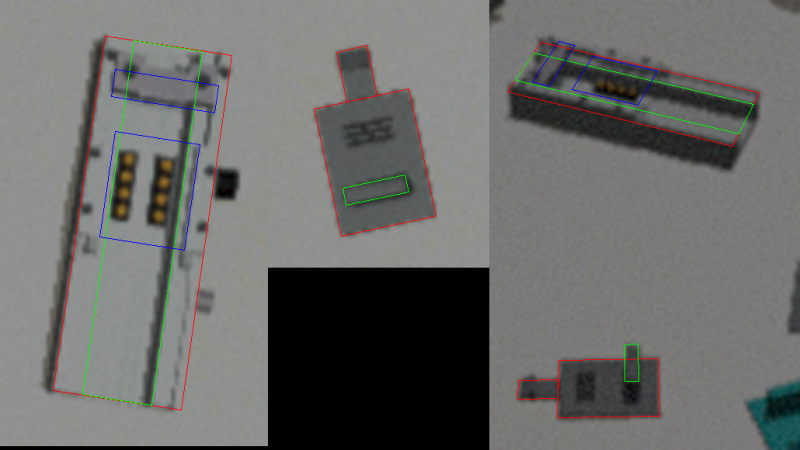

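The overlay fits both views: housing edges, rail, cover outline and rib are within about 1 px. The block at (165,90) in the mosaic sits about 5 mm past nominal. Now I'll plan the approach.

```bash
cat > plan.py <<'E'
import sys,numpy as np
from rig import r
from scipy.spatial.transform import Rotation as Ro
# plan.py x y z toolY_deg rows
x,y,z,a,N=map(float,sys.argv[1:6]); N=int(N)
s=r.state(); R=Ro.from_rotvec(s["tcp_rot"]); p=s["tool_pos"]
print("t",round(s["time_s"],2),"pos",p.round(4),"F",s["force"].round(1),"w",round(float(s["grip_width"]),4))
a=np.radians(a); T=Ro.from_matrix(np.c_[[-np.sin(a),np.cos(a),0],[np.cos(a),np.sin(a),0],[0,0,-1]]*np.array([1,1,1]))
M=T.as_matrix(); M[:,0]=np.cross(M[:,1],M[:,2]); T=Ro.from_matrix(M)
d=(R.inv()*T).as_rotvec(); st=Ro.from_rotvec(d/N); D=(np.array([x,y,z])-p)/N
print("toolY",np.degrees(np.arctan2(*R.as_matrix()[[1,0],1])).round(2),"tilt",np.degrees(np.arccos(-R.as_matrix()[2,2])).round(2),"total turn",np.degrees(d).round(2))
for i in range(N):
    print((R.inv().apply(D)*1).round(4).tolist(),np.degrees(d/N).round(2).tolist()); R=R*st
E
python3 plan.py .5312 .1379 .18 193.5 14
```

```text
t 0.9 pos [ 0.2819 -0.5578  0.2923] F [ 0.5 -0.4 -0.6] w 0.0871
toolY 116.8 tilt 0.0 total turn [ -0.   -0.  -76.7]
[-0.0383, 0.0363, 0.008] [-0.0, -0.0, -5.48]
[-0.0416, 0.0325, 0.008] [-0.0, -0.0, -5.48]
[-0.0445, 0.0284, 0.008] [-0.0, -0.0, -5.48]
[-0.047, 0.024, 0.008] [-0.0, -0.0, -5.48]
[-0.0491, 0.0194, 0.008] [-0.0, -0.0, -5.48]
[-0.0507, 0.0146, 0.008] [-0.0, -0.0, -5.48]
[-0.0519, 0.0097, 0.008] [-0.0, -0.0, -5.48]
[-0.0526, 0.0047, 0.008] [-0.0, -0.0, -5.48]
[-0.0528, -0.0003, 0.008] [-0.0, -0.0, -5.48]
[-0.0525, -0.0054, 0.008] [-0.0, -0.0, -5.48]
[-0.0518, -0.0103, 0.008] [-0.0, -0.0, -5.48]
[-0.0505, -0.0152, 0.008] [-0.0, -0.0, -5.48]
[-0.0489, -0.02, 0.008] [-0.0, -0.0, -5.48]
[-0.0467, -0.0246, 0.008] [-0.0, -0.0, -5.48]
```

>>> arm_command(moves=[-0.0383,0.0363,0.008,0,0,-5.5,0.087,-0.0416,0.0325,0.008,0,0,-5.5,0.087,-0.0445,0.0284,0.008,0,0,-5.5,0.087,-0.047,0.024,0.008,0,0,-5.5,0.087,-0.0491,0.0194,0.008,0,0,-5.5,0.087,-0.0507,0.0146,0.008,0,0,-5.5,0.087,-0.0519,0.0097,0.008,0,0,-5.5,0.087,-0.0526,0.0047,0.008,0,0,-5.5,0.087])

```text
time_s: 1.9
tool_pos: [0.4243, -0.1585, 0.2285]
tcp_rot: [-1.824, 2.557, -0.001]
force: [1.9, 0.2, 0.5]
grip_width: 0.0872
gripper_force: 0.0
```

>>> arm_command(moves=[-0.0528,-0.0003,0.008,0,0,-5.5,0.087,-0.0525,-0.0054,0.008,0,0,-5.5,0.087,-0.0518,-0.0103,0.008,0,0,-5.5,0.087,-0.0505,-0.0152,0.008,0,0,-5.5,0.087,-0.0489,-0.02,0.008,0,0,-5.5,0.087,-0.0467,-0.0246,0.008,0,0,-5.2,0.087,0,0,0,0,0,0,0.087])

```text
time_s: 2.78
tool_pos: [0.5305, 0.1416, 0.1795]
tcp_rot: [-2.471, 1.939, -0.001]
force: [-0.5, -0.1, -0.3]
grip_width: 0.0869
gripper_force: 0.0
```

```bash
python3 plan.py .5312 .1379 .077 193.5 2
```

```text
t 2.77 pos [0.5305 0.1416 0.1795] F [-0.5 -0.1 -0.3] w 0.0869
toolY -166.25 tilt 0.02 total turn [-0.02 -0.01  0.25]
[0.0019, 0.0001, 0.0513] [-0.01, -0.0, 0.13]
[0.0019, 0.0001, 0.0513] [-0.01, -0.0, 0.13]
```

>>> arm_command(moves=[0.0038,0.0002,0.035,0,0,0.3,0.087,0,0,0.035,0,0,0,0.087,0,0,0.022,0,0,0,0.087,0,0,0.008,0,0,0,0.087,0,0,0,0,0,0,0.087,0,0,0,0,0,0,0.04,0,0,0,0,0,0,0.02,0,0,0,0,0,0,0], newtons=15)

```text
time_s: 3.78
tool_pos: [0.5304, 0.1349, 0.0809]
tcp_rot: [-2.461, 1.951, -0.001]
force: [0.5, 0.6, -0.3]
grip_width: 0.0647
gripper_force: 0.0
```

>>> arm_command(moves=[0,0,0,0,0,0,0,0,0,0,0,0,0,0,0,0,0,0,0,0,0,0,0,0,0,0,0,0], newtons=25)

```text
time_s: 4.28
tool_pos: [0.5302, 0.1347, 0.0802]
tcp_rot: [2.462, -1.951, -0.0]
force: [0.4, 0.4, -0.1]
grip_width: 0.0244
gripper_force: 0.0
```

```bash
python3 plan.py .5312 .1379 .18 193.5 3
```

```text
t 4.28 pos [0.5302 0.1347 0.0802] F [ 0.4  0.4 -0.1] w 0.0244
toolY -166.8 tilt 0.01 total turn [ 0.01 -0.   -0.3 ]
[-0.0009, -0.0006, -0.0333] [0.0, -0.0, -0.1]
[-0.0009, -0.0006, -0.0333] [0.0, -0.0, -0.1]
[-0.0009, -0.0006, -0.0333] [0.0, -0.0, -0.1]
```

>>> arm_command(moves=[-0.003,-0.0005,0.002,0,0,-0.3,0.02,0,0,0,0,0,0,0,0,0,0,0,0,0,0,0,0,0,0,0,0,0,0,0,0,0,0,0,0,0,0,0,0,0,0,0], newtons=25)

```text
time_s: 5.03
tool_pos: [0.5299, 0.1377, 0.0782]
tcp_rot: [2.467, -1.945, -0.0]
force: [-0.1, 0.8, -0.3]
grip_width: 0.0099
gripper_force: 25.0
```

```bash
python3 plan.py .5312 .1379 .16 193.5 2; python3 -c "
from rig import r; print(r.state()['gripper_force'])"
```

```text
t 5.03 pos [0.5299 0.1377 0.0782] F [-0.1  0.8 -0.3] w 0.0099
toolY -166.5 tilt 0.01 total turn [ 0.01 -0.   -0.  ]
[0.0001, -0.0006, -0.0409] [0.01, -0.0, -0.0]
[0.0001, -0.0007, -0.0409] [0.01, -0.0, -0.0]
24.99989847186953
```

>>> arm_command(moves=[0,0,-0.02,0,0,0,0,0,0,-0.04,0,0,0,0,0,0,-0.04,0,0,0,0,0,0,0,0,0,0,0,0,0,0,0,0,0])

```text
schema error: expected a multiple of 7 numbers
```

```bash
python3 plan.py .5140 -.1541 .168 172.4 10
```

```text
t 5.03 pos [0.5299 0.1377 0.0782] F [-0.1  0.8 -0.3] w 0.0099
toolY -166.5 tilt 0.01 total turn [ 1.00e-02 -0.00e+00  2.11e+01]
[0.028, 0.0084, -0.009] [0.0, -0.0, 2.11]
[0.0283, 0.0073, -0.009] [0.0, -0.0, 2.11]
[0.0285, 0.0063, -0.009] [0.0, -0.0, 2.11]
[0.0288, 0.0052, -0.009] [0.0, -0.0, 2.11]
[0.0289, 0.0042, -0.009] [0.0, -0.0, 2.11]
[0.0291, 0.0031, -0.009] [0.0, -0.0, 2.11]
[0.0292, 0.002, -0.009] [0.0, -0.0, 2.11]
[0.0292, 0.0009, -0.009] [0.0, -0.0, 2.11]
[0.0292, -0.0001, -0.009] [0.0, -0.0, 2.11]
[0.0292, -0.0012, -0.009] [0.0, -0.0, 2.11]
```

Lift 90 mm straight up first, then carry across.

>>> arm_command(moves=[0,0,-0.02,0,0,0,0,0,0,-0.035,0,0,0,0,0,0,-0.035,0,0,0,0,0,0,0,0,0,0,0])

```text
time_s: 5.52
tool_pos: [0.5314, 0.1385, 0.1712]
tcp_rot: [-2.463, 1.941, -0.004]
force: [-0.1, -0.2, -0.7]
grip_width: 0.0098
gripper_force: 25.0
```

>>> arm_command(moves=[0.028,0.0084,0,0,0,2.11,0,0.0283,0.0073,0,0,0,2.11,0,0.0285,0.0063,0,0,0,2.11,0,0.0288,0.0052,0,0,0,2.11,0,0.0289,0.0042,0,0,0,2.11,0,0.0291,0.0031,0,0,0,2.11,0,0.0292,0.002,0,0,0,2.11,0,0.0292,0.0009,0,0,0,2.11,0])

```text
time_s: 6.52
tool_pos: [0.5164, -0.0967, 0.1671]
tcp_rot: [2.152, -2.286, -0.003]
force: [-0.2, 0.7, -0.3]
grip_width: 0.0099
gripper_force: 25.0
```

>>> arm_command(moves=[0.0292,-0.0001,0,0,0,2.11,0,0.0292,-0.0012,0,0,0,2.11,0,0,0,0,0,0,0,0,0,0,0,0,0,0,0,0,0,0,0,0,0,0])

```text
time_s: 7.15
tool_pos: [0.514, -0.1534, 0.168]
tcp_rot: [2.071, -2.362, -0.001]
force: [-0.3, -0.7, -1.3]
grip_width: 0.0095
gripper_force: 25.0
```

```bash
python3 plan.py .5140 -.1541 .1102 172.4 1; python3 - <<'E'
from h import *
s=r.state(); p=s["tool_pos"]; a=np.radians(-7.6)
z0=p[2]-.0782
g=[p[0]+.018*np.cos(a),p[1]+.018*np.sin(a),a]; print("guess",g,z0)
for n in("top","side"):
    im=r.capture(n); cv2.imwrite(f"pics/{n}1.png",im)
    q=proj(world(g,[0,0,2],z0),n)[0]
    L=r.cut_out(n,"cover"); print(n,q,[(round(d["confidence"],2),np.round(d["rect"])) for d in L])
    R=(0,0,255);x,y=int(q[0])-60,int(q[1])-65
    rc=lambda a,b,c,d,z:[[a,c,z],[b,c,z],[b,d,z],[a,d,z],[a,c,z]]
    overlay(f"pics/o{n}.png",im,[(proj(world(g,k,z0),n),R) for k in(rc(-38,38,-28,28,4),rc(38,68,-9,9,3))],x,y,90,110,4.4)
cv2.imwrite("pics/ov1.png",np.hstack([cv2.imread("pics/otop.png"),cv2.imread("pics/oside.png")]))
E
```

```text
t 7.15 pos [ 0.514  -0.1534  0.168 ] F [-0.3 -0.7 -1.3] w 0.0095
toolY 172.47 tilt 0.03 total turn [0.03 0.   0.07]
[0.0007, -0.0001, 0.0578] [0.03, 0.0, 0.07]
guess [np.float64(0.5318302835484663), np.float64(-0.15573127783190016), np.float64(-0.13264502315156904)] 0.0897530426217238
top [404.05620703 254.09961947] [(0.71, array([244., 315.,  50.,  41.])), (0.33, array([407., 197.,  43.,  55.]))]
side [325.60006145 187.16937717] [(0.91, array([354., 313.,  33.,  38.])), (0.81, array([324., 186.,  42.,  19.]))]
```

View pics/ov1.png

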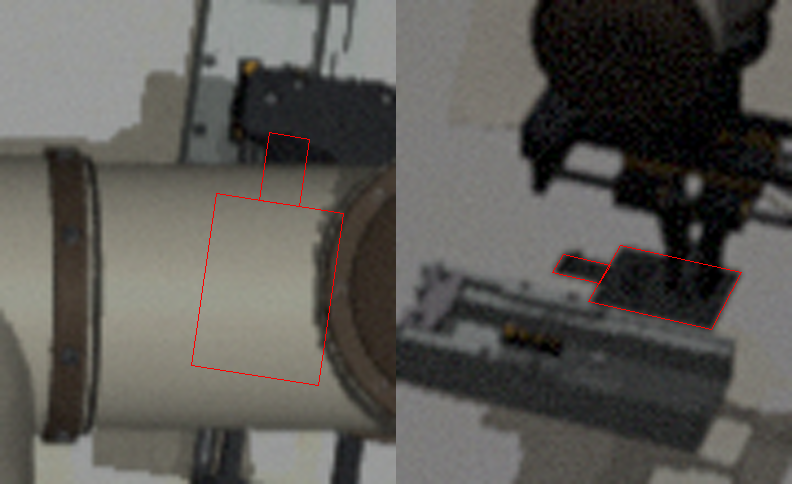

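The top view is blocked by the arm. In the side view the predicted cover (red) matches the held cover within about 1 px. I'll fit that mask for the lateral offset.

```bash
python3 - <<'E'
from h import *
s=r.state(); p=s["tool_pos"]; a=np.radians(-7.53); z0=p[2]-.0782
g=[p[0]+.018*np.cos(a),p[1]+.018*np.sin(a),a]; print(np.round(g,4))
B=COVER[:2]+COVER[3:]
for k in range(2):
    if k: r.capture("side")
    m=[d for d in r.cut_out("side","cover") if abs(d["rect"][0]-324)<15 and d["rect"][1]<230][0]["region"].astype(float)
    for boxes in (B,COVER):
        x,f=fit(boxes,{"side":m},g,z0); print(x.round(4),round(f,3))
        c=lambda q: np.abs(render(boxes,[q[0],q[1],a],"side",z0)-m).sum()/m.sum()
        res=minimize(c,g[:2],method="Nelder-Mead",options=dict(initial_simplex=np.array(g[:2])+np.array([[0,0],[.01,0],[0,.01]]))); print(" yaw fixed",res.x.round(4),round(res.fun,3))
E
```

```text
[ 0.532  -0.1559 -0.1314]
[ 0.5314 -0.1567 -0.1336] 0.158
 yaw fixed [ 0.5314 -0.1568] 0.158
[ 0.5319 -0.156  -0.1379] 0.199
 yaw fixed [ 0.5312 -0.156 ] 0.198
[ 0.5329 -0.1577 -0.1704] 0.246
 yaw fixed [ 0.533  -0.1587] 0.242
[ 0.5324 -0.1572 -0.1856] 0.312
 yaw fixed [ 0.5328 -0.1586] 0.31
```

>>> arm_command(moves=[0.0002,0,0.025,0,0,0.07,0,0,0,0.02,0,0,0,0,0,0,0.01,0,0,0,0,0,0,0,0,0,0,0,0,0,0,0,0,0,0])

```text
time_s: 8.12
tool_pos: [0.5146, -0.1543, 0.114]
tcp_rot: [-2.068, 2.364, -0.002]
force: [0.0, -0.7, -1.8]
grip_width: 0.01
gripper_force: 25.0
```

>>> arm_command(moves=[0,0,0.001,0,0,0,0,0,0,0.001,0,0,0,0,0,0,0,0,0,0,0])

```text
time_s: 8.5
tool_pos: [0.514, -0.1543, 0.1114]
tcp_rot: [-2.068, 2.365, -0.0]
force: [0.9, -0.0, -0.7]
grip_width: 0.0101
gripper_force: 25.0
```

>>> arm_command(moves=[0,0,0.001,0,0,0,0,0,0,0.001,0,0,0,0,0,0,0,0,0,0,0])

```text
time_s: 8.88
tool_pos: [0.5139, -0.1543, 0.1091]
tcp_rot: [2.068, -2.365, -0.0]
force: [0.6, 0.0, -1.3]
grip_width: 0.01
gripper_force: 25.0
```

>>> arm_command(moves=[0,0,0.0005,0,0,0,0,0,0,0.0005,0,0,0,0,0,0,0,0,0,0,0])

```text
time_s: 9.25
tool_pos: [0.514, -0.1543, 0.1082]
tcp_rot: [2.068, -2.365, -0.0]
force: [0.1, -0.8, -0.9]
grip_width: 0.0097
gripper_force: 25.0
```

>>> arm_command(moves=[0,0,0.0005,0,0,0,0,0,0,0,0,0,0,0])

```text
time_s: 9.5
tool_pos: [0.514, -0.1543, 0.1081]
tcp_rot: [-2.068, 2.365, -0.0]
force: [-0.3, 0.0, 3.1]
grip_width: 0.0099
gripper_force: 25.0
```

>>> arm_command(moves=[0,0,0.0005,0,0,0,0,0,0,0,0,0,0,0])

```text
time_s: 9.75
tool_pos: [0.514, -0.1543, 0.1081]
tcp_rot: [-2.068, 2.365, -0.0]
force: [-2.5, 1.2, 6.5]
grip_width: 0.0101
gripper_force: 25.0
```

Contact on the rails at the expected height. Take the load off, let the cover settle flat, and re-grip lightly.

>>> arm_command(moves=[0,0,-0.0009,0,0,0,0.016,0,0,0,0,0,0,0.016,0,0,0,0,0,0,0,0,0,0,0,0,0,0,0,0,0,0,0,0,0], newtons=15)

```text
time_s: 10.38
tool_pos: [0.5139, -0.1543, 0.1079]
tcp_rot: [2.068, -2.365, -0.0]
force: [0.3, -0.9, -0.5]
grip_width: 0.0098
gripper_force: 15.0
```

```bash
python3 plan.py .5140 -.1541 .1082 172.4 1; python3 - <<'E'
from h import *
im=r.capture("side"); H=[.6032,-.1660,-.1325]; s=r.state(); p=s["tool_pos"]; a=np.radians(-7.6)
g=[p[0]+.018*np.cos(a),p[1]+.018*np.sin(a),a]; R=(0,0,255);G=(0,255,0)
rc=lambda a,b,c,d,z:[[a,c,z],[b,c,z],[b,d,z],[a,d,z],[a,c,z]]
overlay("pics/s2.png",im,[(proj(world(g,rc(-38,38,-28,28,4),.03),"side"),R),(proj(world(H,rc(-105,102,-37,37,30)),"side"),G)],255,160,100,75,8)
L=[d for d in r.cut_out("side","cover") if d["rect"][1]<240]; print([np.round(d["rect"]) for d in L])
if L: print(fit(COVER[:2]+COVER[3:],{"side":L[0]["region"].astype(float)},g,.03),g)
E
```

```text
t 10.38 pos [ 0.5139 -0.1543  0.1079] F [ 0.3 -0.9 -0.5] w 0.0098
toolY 172.33 tilt 0.02 total turn [ 0.02 -0.   -0.07]
[-0.0002, -0.0, -0.0003] [0.02, -0.0, -0.07]
[array([323., 205.,  40.,  22.])]
(array([ 0.53205111, -0.15716442, -0.13851037]), np.float64(0.29373719637108575)) [np.float64(0.531737042802981), np.float64(-0.15663098978504789), np.float64(-0.13264502315156904)]
```

View pics/s2.png

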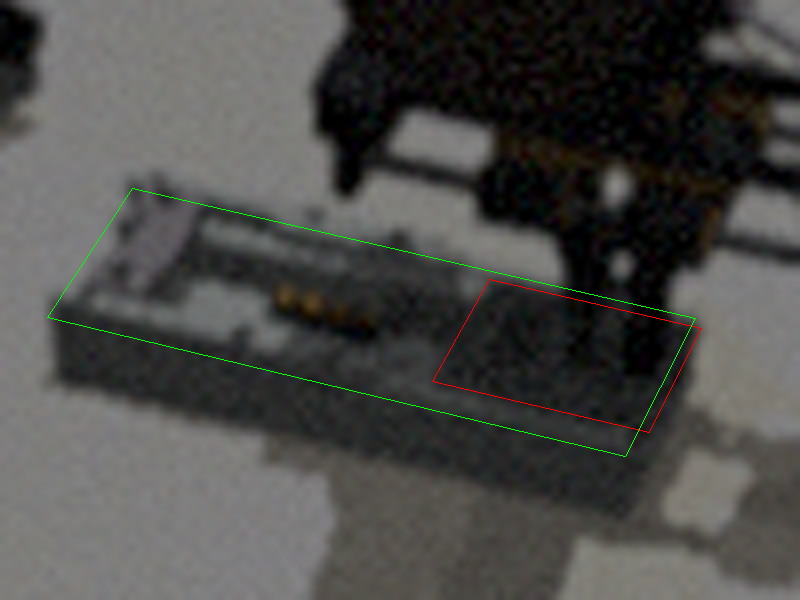

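The plate (red, 435–700 × 280–432) lies between the rails at the open end, so it's seated. Start sliding.

>>> arm_command(moves=[0,-0.003,0,0,0,0,0,0,-0.003,0,0,0,0,0,0,-0.003,0,0,0,0,0,0,-0.003,0,0,0,0,0,0,-0.003,0,0,0,0,0,0,0,0,0,0,0,0])

```text
time_s: 11.22
tool_pos: [0.5291, -0.1563, 0.1081]
tcp_rot: [-2.068, 2.365, -0.0]
force: [0.8, 0.5, -0.6]
grip_width: 0.0094
gripper_force: 15.0
```

>>> arm_command(moves=[0,-0.003,0,0,0,0,0,0,-0.003,0,0,0,0,0,0,-0.003,0,0,0,0,0,0,0,0,0,0,0,0])

```text
time_s: 11.72
tool_pos: [0.5381, -0.1575, 0.1081]
tcp_rot: [-2.068, 2.365, -0.0]
force: [0.7, -0.4, -1.0]
grip_width: 0.0099
gripper_force: 15.0
```

>>> arm_command(moves=[0,-0.003,0,0,0,0,0,0,-0.003,0,0,0,0,0,0,-0.003,0,0,0,0,0,0,-0.003,0,0,0,0,0,0,0,0,0,0,0,0])

```text
time_s: 12.35
tool_pos: [0.55, -0.1591, 0.1081]
tcp_rot: [-2.068, 2.365, -0.0]
force: [-0.2, 0.6, -0.9]
grip_width: 0.0097
gripper_force: 15.0
```

>>> arm_command(moves=[0,-0.003,0,0,0,0,0,0,-0.003,0,0,0,0,0,0,-0.003,0,0,0,0,0,0,-0.003,0,0,0,0,0,0,0,0,0,0,0,0])

```text
time_s: 12.98
tool_pos: [0.5619, -0.1607, 0.1081]
tcp_rot: [-2.068, 2.365, -0.0]
force: [0.8, 0.7, -0.6]
grip_width: 0.0097
gripper_force: 15.0
```

>>> arm_command(moves=[0,-0.003,0,0,0,0,0,0,-0.003,0,0,0,0,0,0,-0.003,0,0,0,0,0,0,0,0,0,0,0,0])

```text
time_s: 13.48
tool_pos: [0.5708, -0.1619, 0.1082]
tcp_rot: [-2.068, 2.365, -0.0]
force: [0.2, -0.3, -0.7]
grip_width: 0.0097
gripper_force: 15.0
```

>>> arm_command(moves=[0,-0.002,0,0,0,0,0,0,-0.002,0,0,0,0,0,0,-0.002,0,0,0,0,0,0,-0.002,0,0,0,0,0,0,0,0,0,0,0,0])

```text
time_s: 14.1
tool_pos: [0.5786, -0.163, 0.1082]
tcp_rot: [-2.068, 2.365, -0.0]
force: [0.2, -0.3, -0.3]
grip_width: 0.0104
gripper_force: 15.0
```

>>> arm_command(moves=[0,-0.002,0,0,0,0,0,0,-0.002,0,0,0,0,0,0,-0.002,0,0,0,0,0,0,0,0,0,0,0,0])

```text
time_s: 14.6
tool_pos: [0.5846, -0.1638, 0.1082]
tcp_rot: [-2.068, 2.365, -0.0]
force: [0.0, 0.1, -0.4]
grip_width: 0.01
gripper_force: 15.0
```

>>> arm_command(moves=[0,-0.002,0,0,0,0,0,0,-0.002,0,0,0,0,0,0,0,0,0,0,0,0])

```text
time_s: 14.98
tool_pos: [0.5885, -0.1643, 0.1082]
tcp_rot: [-2.068, 2.365, -0.0]
force: [0.2, 0.9, -0.9]
grip_width: 0.0097
gripper_force: 15.0
```

>>> arm_command(moves=[0,-0.002,0,0,0,0,0,0,-0.002,0,0,0,0,0,0,0,0,0,0,0,0])

```text
time_s: 15.35
tool_pos: [0.5913, -0.1648, 0.108]
tcp_rot: [2.066, -2.364, -0.003]
force: [-3.7, 1.2, 2.1]
grip_width: 0.0099
gripper_force: 15.0
```

>>> arm_command(moves=[0,-0.002,0,0,0,0,0,0,-0.002,0,0,0,0,0,0,0,0,0,0,0,0])

```text
time_s: 15.72
tool_pos: [0.5939, -0.1652, 0.1081]
tcp_rot: [2.064, -2.362, -0.007]
force: [-7.8, 2.7, 4.8]
grip_width: 0.0099
gripper_force: 15.0
```

>>> arm_command(moves=[0,-0.002,0,0,0,0,0,0,-0.002,0,0,0,0,0,0,0,0,0,0,0,0])

```text
time_s: 16.1
tool_pos: [0.5956, -0.1655, 0.1079]
tcp_rot: [2.061, -2.36, -0.014]
force: [-12.6, 4.6, 9.3]
grip_width: 0.0099
gripper_force: 15.0
```

The tooth is engaged, but the tool is leaning down with about 9 N. Lift the command a little to unload the rails.

>>> arm_command(moves=[0,0,-0.0006,0,0,0,0,0,0,-0.0006,0,0,0,0,0,0,0,0,0,0,0])

```text
time_s: 16.48
tool_pos: [0.5978, -0.1657, 0.1085]
tcp_rot: [2.064, -2.363, -0.007]
force: [-0.8, 0.5, -2.6]
grip_width: 0.0099
gripper_force: 15.0
```

>>> arm_command(moves=[0,-0.001,0,0,0,0,0,0,-0.001,0,0,0,0,0,0,0,0,0,0,0,0])

```text
time_s: 16.85
tool_pos: [0.6025, -0.1662, 0.109]
tcp_rot: [-2.068, 2.365, -0.0]
force: [-1.4, 0.0, -2.5]
grip_width: 0.01
gripper_force: 15.0
```

```bash
python3 plan.py .5978 -.1657 .1082 172.4 1
```

```text
t 16.85 pos [ 0.6025 -0.1662  0.109 ] F [-1.4  0.  -2.5] w 0.01
toolY 172.33 tilt 0.0 total turn [-0.   -0.   -0.07]
[0.0001, 0.0047, 0.0008] [-0.0, -0.0, -0.07]
```

>>> arm_command(moves=[0,-0.001,0.0004,0,0,0,0,0,-0.001,0,0,0,0,0,0,0,0,0,0,0,0])

```text
time_s: 17.23
tool_pos: [0.6044, -0.1664, 0.1089]
tcp_rot: [-2.068, 2.365, -0.0]
force: [-1.7, 0.7, -3.0]
grip_width: 0.0103
gripper_force: 15.0
```

>>> arm_command(moves=[0,-0.001,0,0,0,0,0,0,-0.001,0,0,0,0,0,0,0,0,0,0,0,0])

```text
time_s: 17.6
tool_pos: [0.6063, -0.1667, 0.109]
tcp_rot: [-2.068, 2.365, -0.0]
force: [-1.2, -0.7, -3.2]
grip_width: 0.0097
gripper_force: 15.0
```

>>> arm_command(moves=[0,-0.001,0.0004,0,0,0,0,0,-0.001,0,0,0,0,0,0,0,0,0,0,0,0])

```text
time_s: 17.98
tool_pos: [0.6083, -0.167, 0.1086]
tcp_rot: [-2.068, 2.365, -0.0]
force: [-1.6, -0.1, -3.3]
grip_width: 0.0099
gripper_force: 15.0
```

>>> arm_command(moves=[0,-0.001,0,0,0,0,0,0,-0.001,0,0,0,0,0,0,0,0,0,0,0,0])

```text
time_s: 18.35
tool_pos: [0.6103, -0.1672, 0.1086]
tcp_rot: [-2.068, 2.365, -0.0]
force: [0.2, -0.1, -3.7]
grip_width: 0.0102
gripper_force: 15.0
```

>>> arm_command(moves=[0,-0.001,0,0,0,0,0,0,-0.001,0,0,0,0,0,0,0,0,0,0,0,0])

```text
time_s: 18.73
tool_pos: [0.6123, -0.1675, 0.1086]
tcp_rot: [-2.068, 2.365, -0.0]
force: [-1.0, 0.1, -3.2]
grip_width: 0.0101
gripper_force: 15.0
```

>>> arm_command(moves=[0,-0.001,0,0,0,0,0,0,-0.001,0,0,0,0,0,0,0,0,0,0,0,0])

```text
time_s: 19.1
tool_pos: [0.6152, -0.1679, 0.1091]
tcp_rot: [-2.067, 2.363, -0.004]
force: [0.5, -1.2, -2.5]
grip_width: 0.0098
gripper_force: 15.0
```

>>> arm_command(moves=[0,0,0,0,0,0,0,0,0,0,0,0,0,0])

```text
time_s: 19.35
tool_pos: [0.6146, -0.1678, 0.1091]
tcp_rot: [-2.068, 2.364, -0.002]
force: [-0.4, -0.2, -1.2]
grip_width: 0.0098
gripper_force: 15.0
```

>>> arm_command(moves=[0,-0.001,0,0,0,0,0,0,0,0,0,0,0,0])

```text
time_s: 19.6
tool_pos: [0.6153, -0.1679, 0.1088]
tcp_rot: [-2.068, 2.365, -0.001]
force: [-0.4, 1.0, -0.8]
grip_width: 0.0095
gripper_force: 15.0
```

Vertical load is back to baseline and the push has dropped, which is the click. Feel for the stop in 1 mm steps.

>>> arm_command(moves=[0,-0.001,0,0,0,0,0,0,0,0,0,0,0,0])

```text
time_s: 19.85
tool_pos: [0.6162, -0.168, 0.1086]
tcp_rot: [-2.068, 2.365, -0.0]
force: [-0.2, 0.0, -1.1]
grip_width: 0.0099
gripper_force: 15.0
```

>>> arm_command(moves=[0,-0.001,0,0,0,0,0,0,0,0,0,0,0,0])

```text
time_s: 20.1
tool_pos: [0.6167, -0.1682, 0.1084]
tcp_rot: [2.067, -2.364, -0.001]
force: [0.0, -0.3, 0.2]
grip_width: 0.0101
gripper_force: 15.0
```

>>> arm_command(moves=[0,-0.001,0,0,0,0,0,0,0,0,0,0,0,0])

```text
time_s: 20.35
tool_pos: [0.6169, -0.1683, 0.1081]
tcp_rot: [2.066, -2.364, -0.004]
force: [-4.1, 1.4, -0.1]
grip_width: 0.0097
gripper_force: 15.0
```

It's at the stop, about 2 mm after the click as specified. Relax, release and lift away.

>>> arm_command(moves=[0,0.0015,0.0002,0,0,0,0,0,0,0,0,0,0,0,0,0,0,0,0,0,0.025,0,0,0,0,0,0,0.025,0,0,0,0,0,0,0.025,0,0,-0.01,0,0,0,0.025,0,0,-0.03,0,0,0,0.025,0,0,-0.04,0,0,0,0.025])

```text
time_s: 21.35
tool_pos: [0.6163, -0.1681, 0.189]
tcp_rot: [2.067, -2.364, -0.002]
force: [0.3, 1.1, 0.6]
grip_width: 0.025
gripper_force: 0.0
```

>>> arm_command(moves=[0,0.05,-0.05,0,0,0,0.04,0.06,0,-0.02,0,0,0,0.04,0.06,0,0,0,0,0,0.04,0.06,0,0,0,0,0,0.04,0.06,0,0,0,0,0,0.04,0,0,0,0,0,0,0.04,0,0,0,0,0,0,0.04])

```text
time_s: 22.22
tool_pos: [0.5406, -0.3994, 0.2526]
tcp_rot: [-2.067, 2.366, -0.0]
force: [0.2, -0.3, 0.2]
grip_width: 0.04
gripper_force: 0.0
```

```bash
python3 - <<'E'
from h import *
t=r.capture("top");s=r.capture("side");H=[.6032,-.1660,-.1325];q=np.radians(-7.6)
g=[.6168+.018*np.cos(q),-.1682+.018*np.sin(q),q];R=(0,0,255)
rc=lambda a,b,c,d,z:[[a,c,z],[b,c,z],[b,d,z],[a,d,z],[a,c,z]]
L=lambda n:[(proj(world(g,k,.03),n),R) for k in(rc(-23,-13,-18,18,32),rc(56,62,-9,9,9))]
overlay("pics/1.png",t,L("top"),355,150,90,130,4.4);overlay("pics/2.png",s,L("side"),255,160,90,130,4.4)
cv2.imwrite("pics/fin.png",np.hstack([cv2.imread("pics/1.png"),cv2.imread("pics/2.png")]));print(r.state()["tool_pos"],r.state()["force"])
E
```

```text
[ 0.54122223 -0.39823468  0.25278995] [-0.17802358 -0.00399585  0.10064366]
```

View pics/fin.png

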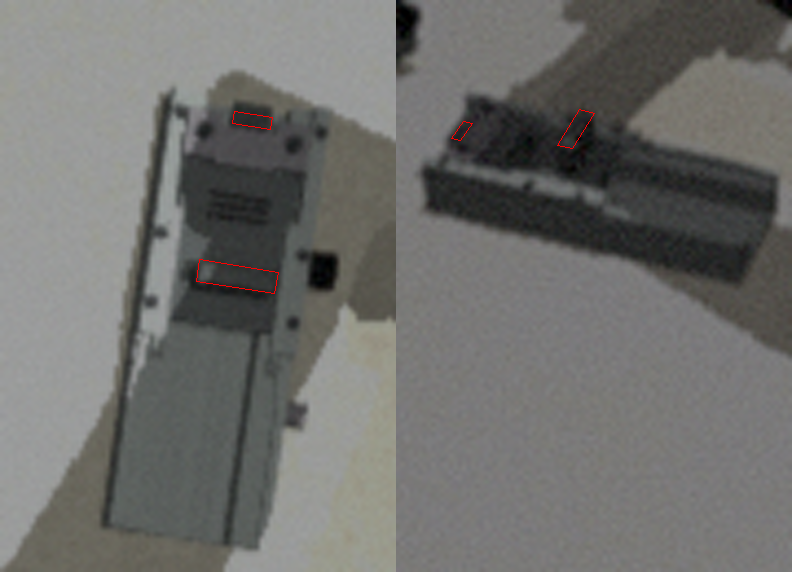

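The plate front sits against the catch block (crop 245,170), the tab tip shows behind the ledge (252,112), and the gripper is clear. Handing in.

```bash
python3 -c "
from rig import r; print(r.close_job())"
```

```text
the job is handed in; nothing more can be done
None
```

The cover is in under the lips and locked: I felt the click, then the stop about 2 mm later; the highest push I read was about 13 N. It is released, I moved nothing else on the bench, and the job is handed in at about 22 s; the hand-in returned no verdict.

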